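# Roll a pipe stub into its V-cradle

### The job

Without picking it up, roll the steel pipe stub lying on the lab bench up the low ramp of the wooden V-cradle with your fingertips, until it drops fully into the V groove. Then, if need be, nudge its ends so that it lies roughly centred, sticking out about equally at both ends of the cradle. It must really roll rather than slide there, it must never be lifted, and the bottle, timer and cork ring are to be left where they are.

Things in the scene. Friction and masses are not known exactly. Their poses are not given: they have to be found in the camera images.
- pipe: Stainless pipe stub, black plugs in its ends: a cylinder 40 mm in diameter, 190 mm long, about 0.45 kg, polished and slippery, lying on the bench before the ramp, free to roll. Origin at the middle of its axis (20 mm above the bench); its y axis is the long axis, x and z turn as it rolls. It starts up to 45 mm off along its axis and 0.2 rad out of square with the cradle.
- pipe_end_a (a point): Centre of the pipe's end face on its own +y side (on the axis, 95 mm from the middle).
- pipe_end_b (a point): Centre of the pipe's end face on its own -y side (on the axis, 95 mm from the middle).
- cradle: Wooden V-cradle fixed to the bench: a low ramp, then a V groove with a high back. 130 mm wide along its y axis (the groove's direction), open at both ends; a centred pipe sticks out 30 mm at each. Origin on the bench, below the axis of a seated pipe. Its x axis points from ramp to back, away from the robot. The flat-topped back, 36 mm high, spans x = 38 to 68 mm.
- cradle_lip (a point): Middle of the lip between ramp and groove: 11 mm above the bench, at x = -14 mm of the cradle. The ramp rises straight to it from the bench, flush at x = -74 mm. Pushed over the lip (pipe axis 31 mm up), the pipe drops into the groove by itself.
- cradle_seat (a point): Where the middle of the pipe's axis is when seated and centred: 26 mm above the bench, midway along the groove. Axes as the cradle's. The groove: from the lip a 30 degree slope falls to 1 mm above the bench at cradle x = 3 mm, then a 45 degree face rises to the back.
- bottle: Amber glass bottle, 60 mm in diameter, 130 mm tall, standing loose behind the cradle or beside it. Origin at the centre of its underside. Leave alone.
- timer: Blue bench timer, 30 x 85 x 85 mm (x, y, z), standing loose beside or behind the cradle. Origin at the centre of its underside. Leave alone.
- cork_ring: Cork flask ring, 90 mm in diameter, 30 mm high with a 56 mm hole, lying loose beside or behind the cradle. Origin at the centre of its underside. Leave alone.

How it is judged:
By the outcome, as a careful person would: the job done as asked, in the order asked, and still so for the second after the job is handed in, with the robot touching nothing.
It also fails if it takes over 51 s, if anything falls off the work surface, if the arm or the gripper's body presses on something with over 40 N, if the wrist force passes 120 N, or if a joint passes its speed limit or range.

### The arm

A 6-joint arm with a two-finger parallel gripper is mounted at the origin on the work surface. World frame = base frame: x ahead of the robot, y to its left, z up, the work surface at z = 0. Lengths are in m, angles in degrees, forces in N, time in s.
With the tool pointing down it reaches from about 0.4 to 0.825 m from the base axis. Payload 7 kg.
Tool frame: the origin (TCP) lies midway between the tips of the shut fingers; the grasp point (between the pads) lies 19 mm behind it (ctrl.hold_point_z is the distance from the TCP to the grasp point, in m); z points along the fingers, y is the line along which they close (so a half turn about z gives the same grasp; the last joint's range is limited). The gripper opens to 88 mm and grips with 3 to 60 N. Pads are 19 mm wide; open, the fingers measure 130 mm over their backs; the gripper's body (78 mm by 193 mm) begins 47 mm behind the grasp point.
Start: joints at [83.371, 20.546, 0.682, 0, -70.136, -16.507], TCP at [0.265, 0.621, 0.227] pointing down, gripper open.
Joint ranges: [-176.03, 176.03], [-82.01, 121.73], [-58.28, 71.71], [-173.87, 95.51], [-174.79, -0.11], [-173.66, 173.66]. Speed limits (degrees/s): [136.94, 136.94, 172.46, 180, 180, 180].

### API

Orientations are given as [roll, pitch, yaw] about the fixed x, y, z axes, in that order (R = Rz(yaw) Ry(pitch) Rx(roll)).
In Python, from plant import ctrl gives the robot as it stands.
- The arm moves only by the tool apply_moves, never from a script. Its argument "deltas" is a list of rows, each an object with "fingers": the finger opening in mm, from 0 to 87.6; "delta_pos": the shift along the tool's x, y, z in mm, a list of three; "angular": the turn, a rotation vector about the tool's x, y, z in degrees, a list of three. A call has 1 to 10 rows; each row is the pose to reach, as a shift and turn from the pose commanded when the call began, along the tool's axes at that moment; what a row does not reach only later rows make up. A row lasts 1/10 s, in which the tool goes at most 50 mm and 8.59 degrees, less where a joint would pass 70% of its speed; a pose out of reach is approached as far as the arm can. A call with a gripper value outside its range is refused whole. The fingers move at their own pace and stop on an object; the grip force is fixed at half the most. Time passes only in rows, so rows that repeat a pose let the fingers close. It gives the time, the measured TCP pose, the force, the opening and the grip force at its end, in the units of the state.
- ctrl.get_obs(): the state, without advancing time (a new reading comes with each control period).
- ctrl.snapshot(name): name is "scene" or "top" or "wrist"; returns the picture (420x560x3 uint8, red, green, blue); there is no depth.
- ctrl.camera_params(name): a dict with "fx", "fy", "cx", "cy" (pixels), "cam_to_world" (4x4, takes a point from camera to world coordinates); the wrist camera has in their place "mount" (4x4, takes a point from camera to tool coordinates, whose origin is the TCP and whose axes are the flange's). Camera axes: x right, y up, looking along -z (the intrinsics and any distortion apply to the point x, -y, -z); pixel columns grow to the right and rows downward; lengths in m; the calibration is good to about 2 mm. A picture is of the moment at which its call begins: read the wrist's pose just before it. camera_params takes no time and is no camera call.
- ctrl.close_job(): hands the job in; it is judged then, once.
The state is a dict: "clock": time; "joint_pos": joint angles; "qvel": joint speeds; "tau": joint torques, N m; "tool_pos": TCP position; "orientation": TCP orientation; "force": force on the tool from outside, world axes, zero at the start; "moment": the same for the moment, N m; "opening": finger opening in m; "gripper_force": force on a finger pad.
Only numpy, scipy, OpenCV 4.12 (cv2) and the standard library are available. Lean on these libraries where they do the work, as an engineer would, in place of code of your own. Each camera call takes 0.05 s, during which the arm holds its last target. There are 200 camera calls.

## Working session

There is one attempt and no reset: what is moved stays moved. The work goes in short steps, Python scripts to look and compute and a tool call to move; the robot and the scene stay as the last step left them, time stands still between calls to the robot, and variables do not carry over. Pictures are saved under pics/ and viewed, at most 12 in all, crops included, and the job is handed in when it is done.

Besides the shell and the picture viewer there is one more tool, called after "Request:" by a JSON object that holds its "api" and its "payload", one argument or row to a line. apply_moves: Moves the arm, as the interface text tells. Its arguments: {"type":"object","properties":{"deltas":{"type":"array"}},"required":["deltas"]}

```bash
mkdir -p pics; python3 - <<'E'
from plant import ctrl
import cv2
for n in("scene","top"):
    im=ctrl.snapshot(n); cv2.imwrite(f"pics/{n}0.png",im[:,:,::-1]); p=ctrl.camera_params(n); print(n,p)
o=ctrl.get_obs();print(o)
E
```

```text
scene {'fx': 516.8606753784843, 'fy': 516.8606753784843, 'cx': 285.42998430322376, 'cy': 209.84701773410725, 'cam_to_world': array([[ 0.83632878, -0.39819153,  0.37682579,  1.01302268],
       [ 0.54820008,  0.60045268, -0.58217974, -0.60790126],
       [ 0.00555298,  0.6934696 ,  0.72046449,  0.83044958],
       [ 0.        ,  0.        ,  0.        ,  1.        ]])}
top {'fx': 494.95062401010586, 'fy': 494.95062401010586, 'cx': 267.346896976135, 'cy': 213.53164705456174, 'cam_to_world': array([[ 3.42378887e-02,  9.78892219e-01, -2.01488936e-01,
         3.49048158e-01],
       [-9.99413365e-01,  3.37027951e-02, -6.08668482e-03,
         1.56583057e-02],
       [ 8.32531916e-04,  2.01579131e-01,  9.79471879e-01,
         1.26467054e+00],
       [ 0.00000000e+00,  0.00000000e+00,  0.00000000e+00,
         1.00000000e+00]])}
{'clock': 0.1, 'joint_pos': array([ 8.33717513e+01,  2.05883453e+01,  6.39187890e-01, -1.74713656e-02,
       -7.01375950e+01, -1.65084542e+01]), 'qvel': array([-0.03655774, -0.13466766,  0.11056752,  0.05609902, -0.02513913,
        0.07176953]), 'tau': array([-2.46845695e-03, -5.84163237e+01,  2.93749398e+01,  7.01562837e+00,
        1.01862982e-02, -4.32853369e-05]), 'tool_pos': array([0.26506185, 0.62029386, 0.22570703]), 'orientation': array([ 1.79912156e+02, -8.90549675e-03, -2.31426446e+01]), 'force': array([ 0.66585079,  0.00178895, -0.19068449]), 'moment': array([ 0.03267518, -0.01060306, -0.00167775]), 'gripper_force': 0.0, 'opening': 0.08744622845537559}
```

View pics/top0.png

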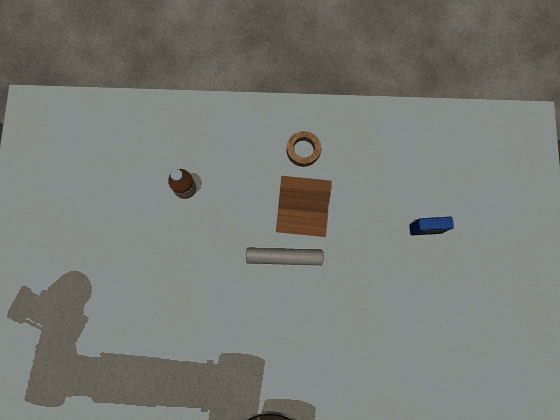

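View pics/scene0.png

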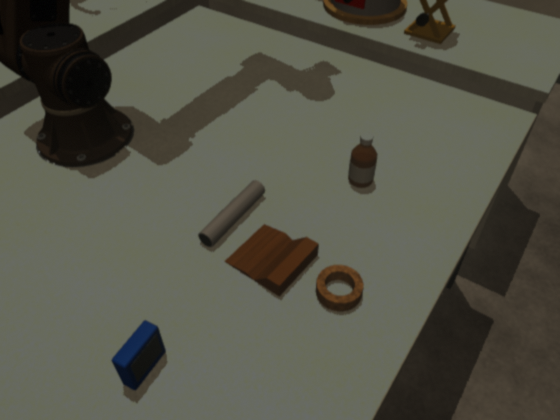

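The top view shows the cradle around (303,207), with its ramp side facing the pipe at (285,256). The pipe is offset to the left (+y). The ring is at (304,148), the bottle at (182,184) and the timer at (432,226), all clear of the path. The scene view agrees.

```bash
cat > h.py <<'E'
import numpy as np, cv2
from plant import ctrl
def ray(n,uv,z):
    p=ctrl.camera_params(n);T=p["cam_to_world"]
    uv=np.atleast_2d(uv).astype(float)
    d=np.c_[(uv[:,0]-p["cx"])/p["fx"],-(uv[:,1]-p["cy"])/p["fy"],-np.ones(len(uv))]@T[:3,:3].T
    o=T[:3,3];return o+d*((z-o[2])/d[:,2])[:,None]
def big(m):
    c,_=cv2.findContours(m.astype(np.uint8),cv2.RETR_EXTERNAL,cv2.CHAIN_APPROX_NONE)
    return max(c,key=cv2.contourArea)
E
python3 - <<'E'
from h import *
im=cv2.imread("pics/top0.png");hsv=cv2.cvtColor(im,cv2.COLOR_BGR2HSV)
roi=np.zeros(im.shape[:2],bool);roi[168:275,235:345]=1
w=roi&(hsv[...,1]>90)&((hsv[...,0]<25));c=big(w)
print("bench",im[255,350],"pipe",im[256,285])
q=cv2.approxPolyDP(cv2.convexHull(c),5,True)[:,0];print(q)
print("z0\n",ray("top",q,0).round(4),"\nz36\n",ray("top",q,.036).round(4))
b=cv2.absdiff(im,np.full_like(im,im[255,350])).sum(2)
m=roi&(b>50)&~w;m[:240]=0;c=big(m);r=cv2.minAreaRect(c);bx=cv2.boxPoints(r)
print(r,bx);print(ray("top",bx,.02).round(4), ray("top",[r[0]],.02))
cv2.imwrite("pics/c0.png",cv2.resize(np.hstack([im[168:275,235:345],np.where(m[...,None]|w[...,None],im,0)[168:275,235:345]]),None,fx=3.5,fy=3.5,interpolation=cv2.INTER_NEAREST))
E
```

```text
bench [136 140 134] pipe [123 131 132]
[[281 176]
 [330 181]
 [325 236]
 [276 231]]
z0
 [[ 7.119e-01 -9.200e-03  0.000e+00]
 [ 7.027e-01 -1.391e-01  0.000e+00]
 [ 5.551e-01 -1.274e-01  0.000e+00]
 [ 5.638e-01 -5.000e-04  0.000e+00]] 
z36
 [[ 0.7016 -0.0085  0.036 ]
 [ 0.6926 -0.1347  0.036 ]
 [ 0.5492 -0.1234  0.036 ]
 [ 0.5577 -0.      0.036 ]]
((284.4718933105469, 256.0397644042969), (77.29609680175781, 16.534502029418945), 1.5481576919555664) [[245.6146  263.25983]
 [246.06131 246.73137]
 [323.3292  248.8197 ]
 [322.88248 265.34814]]
[[ 0.4756  0.0737  0.02  ]
 [ 0.5175  0.0743  0.02  ]
 [ 0.5188 -0.1213  0.02  ]
 [ 0.477  -0.1207  0.02  ]] [[ 0.49715011 -0.02353526  0.02      ]]
```

View pics/c0.png

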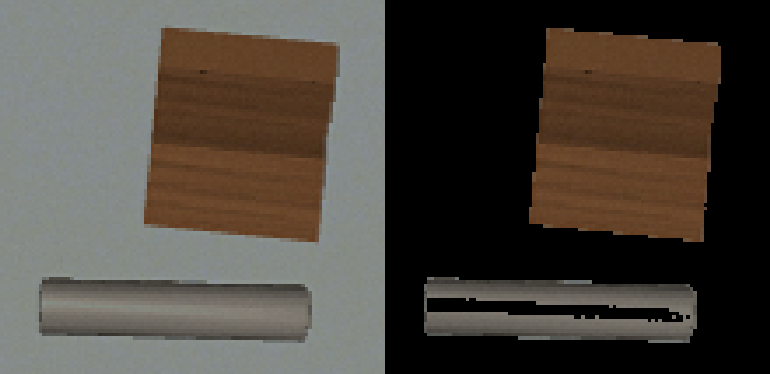

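Request:
{"api": "apply_moves", "payload": {
  "deltas": [
    {"fingers": 87,"delta_pos": [412,520,77],"angular": [0,0,-19.3]},
    {"fingers": 87,"delta_pos": [412,520,77],"angular": [0,0,-19.3]},
    {"fingers": 87,"delta_pos": [412,520,77],"angular": [0,0,-19.3]},
    {"fingers": 87,"delta_pos": [412,520,77],"angular": [0,0,-19.3]},
    {"fingers": 87,"delta_pos": [412,520,77],"angular": [0,0,-19.3]},
    {"fingers": 87,"delta_pos": [412,520,77],"angular": [0,0,-19.3]},
    {"fingers": 87,"delta_pos": [412,520,77],"angular": [0,0,-19.3]},
    {"fingers": 87,"delta_pos": [412,520,77],"angular": [0,0,-19.3]},
    {"fingers": 87,"delta_pos": [412,520,77],"angular": [0,0,-19.3]},
    {"fingers": 87,"delta_pos": [412,520,77],"angular": [0,0,-19.3]}
  ]
}}

```text
clock: 1.1
tool_pos: [0.3958, 0.1396, 0.1688]
orientation: [-180.0, -0.0, -3.8]
force: [1.2, 0.2, 0.6]
opening: 0.0868
gripper_force: 0.0
```

Request:
{"api": "apply_moves", "payload": {
  "deltas": [
    {"fingers": 87,"delta_pos": [55,158,19],"angular": [0,0,0]},
    {"fingers": 87,"delta_pos": [55,158,19],"angular": [0,0,0]},
    {"fingers": 87,"delta_pos": [55,158,19],"angular": [0,0,0]},
    {"fingers": 87,"delta_pos": [55,158,19],"angular": [0,0,0]},
    {"fingers": 87,"delta_pos": [55,158,60],"angular": [0,0,0]},
    {"fingers": 87,"delta_pos": [55,158,100],"angular": [0,0,0]},
    {"fingers": 87,"delta_pos": [55,158,130],"angular": [0,0,0]},
    {"fingers": 87,"delta_pos": [55,158,145],"angular": [0,0,0]},
    {"fingers": 87,"delta_pos": [55,158,154],"angular": [0,0,0]},
    {"fingers": 87,"delta_pos": [55,158,154],"angular": [0,0,0]}
  ]
}}

```text
clock: 2.1
tool_pos: [0.4395, -0.0201, 0.014]
orientation: [179.9, 0.1, -3.8]
force: [-1.2, -0.2, -0.6]
opening: 0.0868
gripper_force: 0.0
```

```bash
python3 - <<'E'
from h import *
o=ctrl.get_obs();print(o["tool_pos"],o["force"])
a=ctrl.snapshot("scene");b=ctrl.snapshot("top")
cv2.imwrite("pics/c1.png",np.hstack([cv2.resize(i,None,fx=2.6,fy=2.6) for i in (a[150:330,180:330],b[160:340,200:350])])[:,:,::-1])
E
```

```text
[ 0.43949201 -0.02009042  0.01401302] [-1.22227961 -0.2128522  -0.56003437]
```

View pics/c1.png

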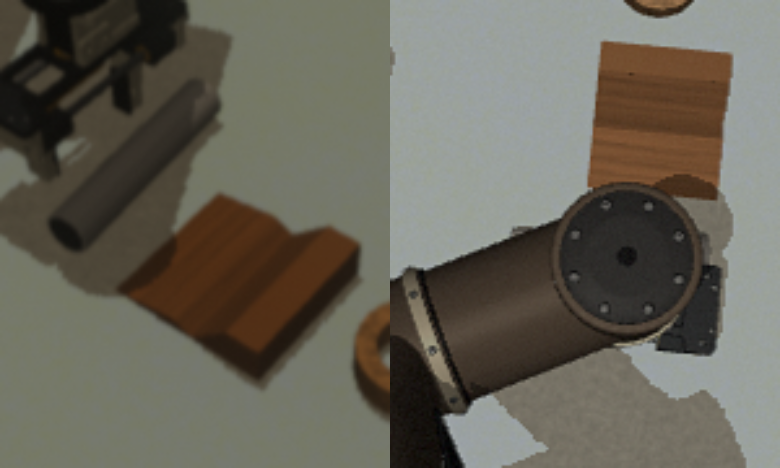

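The fingers straddle the pipe's middle on its near side, low and clear. Now I push gently along the cradle's x axis.

Request:
{"api": "apply_moves", "payload": {
  "deltas": [
    {"fingers": 87,"delta_pos": [3,0,0],"angular": [0,0,0]},
    {"fingers": 87,"delta_pos": [7,0,0],"angular": [0,0,0]},
    {"fingers": 87,"delta_pos": [11,0,0],"angular": [0,0,0]},
    {"fingers": 87,"delta_pos": [15,0,0],"angular": [0,0,0]},
    {"fingers": 87,"delta_pos": [18,0,0],"angular": [0,0,0]},
    {"fingers": 87,"delta_pos": [21,0,0],"angular": [0,0,0]},
    {"fingers": 87,"delta_pos": [24,0,0],"angular": [0,0,0]},
    {"fingers": 87,"delta_pos": [27,0,0],"angular": [0,0,0]},
    {"fingers": 87,"delta_pos": [30,0,0],"angular": [0,0,0]},
    {"fingers": 87,"delta_pos": [33,0,0],"angular": [0,0,0]}
  ]
}}

```text
clock: 3.2
tool_pos: [0.4734, -0.022, 0.0149]
orientation: [180.0, 0.0, -3.8]
force: [0.1, 0.1, 0.3]
opening: 0.0872
gripper_force: 0.1
```

Request:
{"api": "apply_moves", "payload": {
  "deltas": [
    {"fingers": 87,"delta_pos": [3,0,0],"angular": [0,0,0]},
    {"fingers": 87,"delta_pos": [6,0,0],"angular": [0,0,0]},
    {"fingers": 87,"delta_pos": [9,0,0],"angular": [0,0,0]},
    {"fingers": 87,"delta_pos": [12,0,0],"angular": [0,0,0]},
    {"fingers": 87,"delta_pos": [15,0,0],"angular": [0,0,0]},
    {"fingers": 87,"delta_pos": [18,0,0],"angular": [0,0,0]},
    {"fingers": 87,"delta_pos": [21,0,0],"angular": [0,0,0]},
    {"fingers": 87,"delta_pos": [24,0,0],"angular": [0,0,0]},
    {"fingers": 87,"delta_pos": [27,0,0],"angular": [0,0,0]},
    {"fingers": 87,"delta_pos": [30,0,0],"angular": [0,0,0]}
  ]
}}

```text
clock: 4.2
tool_pos: [0.5033, -0.024, 0.0149]
orientation: [-180.0, -0.0, -3.8]
force: [-0.5, 0.7, -0.0]
opening: 0.0873
gripper_force: 0.1
```

```bash
python3 - <<'E'
from h import *
o=ctrl.get_obs();print(o["tool_pos"],o["force"])
a=ctrl.snapshot("scene")
cv2.imwrite("pics/c2.png",cv2.resize(a[150:330,170:350],None,fx=3,fy=3)[:,:,::-1])
E
```

```text
[ 0.50331133 -0.02404737  0.01491864] [-0.53128135  0.6784057  -0.00577605]
```

View pics/c2.png

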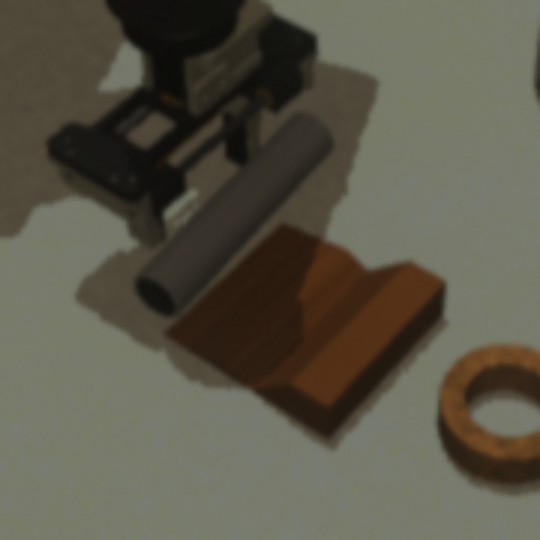

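The pipe is now square to the cradle and at the foot of the ramp. I continue.

Request:
{"api": "apply_moves", "payload": {
  "deltas": [
    {"fingers": 87,"delta_pos": [3,0,0],"angular": [0,0,0]},
    {"fingers": 87,"delta_pos": [6,0,0],"angular": [0,0,0]},
    {"fingers": 87,"delta_pos": [9,0,0],"angular": [0,0,0]},
    {"fingers": 87,"delta_pos": [12,0,0],"angular": [0,0,0]},
    {"fingers": 87,"delta_pos": [15,0,0],"angular": [0,0,0]},
    {"fingers": 87,"delta_pos": [18,0,0],"angular": [0,0,0]},
    {"fingers": 87,"delta_pos": [21,0,0],"angular": [0,0,0]},
    {"fingers": 87,"delta_pos": [24,0,0],"angular": [0,0,0]},
    {"fingers": 87,"delta_pos": [27,0,0],"angular": [0,0,0]},
    {"fingers": 87,"delta_pos": [30,0,0],"angular": [0,0,0]}
  ]
}}

```text
clock: 5.25
tool_pos: [0.5331, -0.0261, 0.0149]
orientation: [180.0, 0.0, -3.8]
force: [-4.0, 0.6, 2.6]
opening: 0.0868
gripper_force: 2.5
```

Request:
{"api": "apply_moves", "payload": {
  "deltas": [
    {"fingers": 87,"delta_pos": [3,0,0],"angular": [0,0,0]},
    {"fingers": 87,"delta_pos": [6,0,0],"angular": [0,0,0]},
    {"fingers": 87,"delta_pos": [9,0,0],"angular": [0,0,0]},
    {"fingers": 87,"delta_pos": [12,0,0],"angular": [0,0,0]},
    {"fingers": 87,"delta_pos": [15,0,0],"angular": [0,0,0]},
    {"fingers": 87,"delta_pos": [18,0,0],"angular": [0,0,0]},
    {"fingers": 87,"delta_pos": [21,0,0],"angular": [0,0,0]},
    {"fingers": 87,"delta_pos": [24,0,0],"angular": [0,0,0]},
    {"fingers": 87,"delta_pos": [27,0,0],"angular": [0,0,0]},
    {"fingers": 87,"delta_pos": [30,0,0],"angular": [0,0,0]}
  ]
}}

```text
clock: 6.25
tool_pos: [0.5618, -0.0284, 0.0147]
orientation: [180.0, 0.1, -3.9]
force: [-5.3, 0.4, 4.2]
opening: 0.0871
gripper_force: 2.6
```

```bash
python3 - <<'E'
from h import *
o=ctrl.get_obs();print(o["tool_pos"],o["force"])
a=ctrl.snapshot("scene")
cv2.imwrite("pics/c3.png",cv2.resize(a[150:330,170:350],None,fx=3,fy=3)[:,:,::-1])
E
```

```text
[ 0.56176316 -0.02840729  0.0146554 ] [-5.34043299  0.36226412  4.24436712]
```

View pics/c3.png

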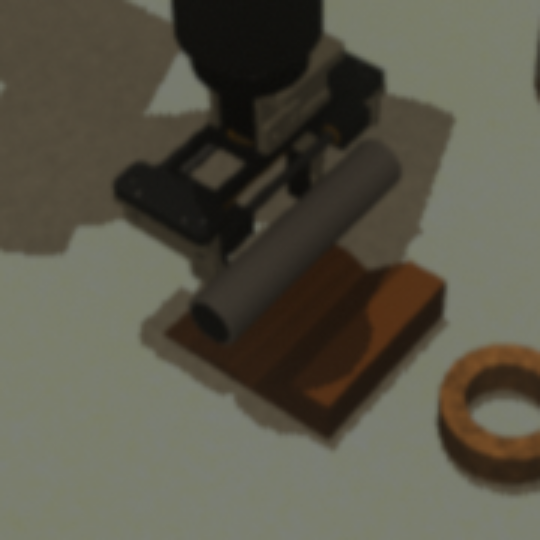

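The pipe is square and about halfway up the ramp. The measured force (5 N back, 4 N up) means the pads rub the pipe's rear downward, so it could slide instead of roll. I'll ratchet from here: push while raising the fingers at rolling speed, then lower them and repeat.

Request:
{"api": "apply_moves", "payload": {
  "deltas": [
    {"fingers": 87,"delta_pos": [0,0,3],"angular": [0,0,0]},
    {"fingers": 87,"delta_pos": [0,0,6],"angular": [0,0,0]},
    {"fingers": 87,"delta_pos": [2,0,4],"angular": [0,0,0]},
    {"fingers": 87,"delta_pos": [5,0,1],"angular": [0,0,0]},
    {"fingers": 87,"delta_pos": [8,0,-2],"angular": [0,0,0]},
    {"fingers": 87,"delta_pos": [11,0,-6],"angular": [0,0,0]}
  ]
}}

```text
clock: 6.9
tool_pos: [0.5738, -0.0289, 0.0212]
orientation: [180.0, 0.0, -3.8]
force: [-3.3, -0.2, 2.2]
opening: 0.0869
gripper_force: 1.8
```

Request:
{"api": "apply_moves", "payload": {
  "deltas": [
    {"fingers": 87,"delta_pos": [0,0,4],"angular": [0,0,0]},
    {"fingers": 87,"delta_pos": [0,0,8],"angular": [0,0,0]},
    {"fingers": 87,"delta_pos": [0,0,11],"angular": [0,0,0]}
  ]
}}

```text
clock: 7.2
tool_pos: [0.5736, -0.0288, 0.0094]
orientation: [180.0, 0.0, -3.8]
force: [-3.0, 0.7, 2.4]
opening: 0.0868
gripper_force: 1.6
```

Request:
{"api": "apply_moves", "payload": {
  "deltas": [
    {"fingers": 87,"delta_pos": [2,0,-3],"angular": [0,0,0]},
    {"fingers": 87,"delta_pos": [4.5,0,-6.5],"angular": [0,0,0]},
    {"fingers": 87,"delta_pos": [7,0,-10],"angular": [0,0,0]},
    {"fingers": 87,"delta_pos": [9,0,-13],"angular": [0,0,0]},
    {"fingers": 87,"delta_pos": [9,0,-8],"angular": [0,0,0]},
    {"fingers": 87,"delta_pos": [9,0,-4],"angular": [0,0,0]},
    {"fingers": 87,"delta_pos": [9,0,-1],"angular": [0,0,0]}
  ]
}}

```text
clock: 7.9
tool_pos: [0.5817, -0.0296, 0.0101]
orientation: [180.0, 0.1, -3.9]
force: [-3.6, 0.1, 1.8]
opening: 0.0869
gripper_force: 1.7
```

```bash
python3 - <<'E'
from h import *
o=ctrl.get_obs();print(o["tool_pos"],o["force"])
a=ctrl.snapshot("scene")
cv2.imwrite("pics/c4.png",cv2.resize(a[150:330,170:350],None,fx=3,fy=3)[:,:,::-1])
E
```

```text
[ 0.58166875 -0.02957074  0.01010434] [-3.55427729  0.06421078  1.75164042]
```

View pics/c4.png

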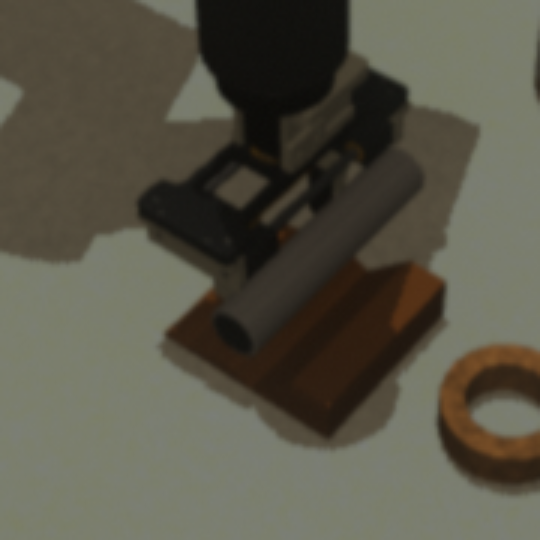

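The pipe is just short of the lip and still square.

Request:
{"api": "apply_moves", "payload": {
  "deltas": [
    {"fingers": 87,"delta_pos": [2,0,-3],"angular": [0,0,0]},
    {"fingers": 87,"delta_pos": [4.5,0,-6.5],"angular": [0,0,0]},
    {"fingers": 87,"delta_pos": [7,0,-10],"angular": [0,0,0]},
    {"fingers": 87,"delta_pos": [9,0,-13],"angular": [0,0,0]}
  ]
}}

```text
clock: 8.35
tool_pos: [0.5928, -0.0298, 0.0247]
orientation: [-180.0, -0.1, -3.8]
force: [0.0, 0.1, 1.0]
opening: 0.0867
gripper_force: 0.0
```

```bash
python3 - <<'E'
from h import *
a=ctrl.snapshot("scene")
cv2.imwrite("pics/c5.png",cv2.resize(a[150:330,170:350],None,fx=3,fy=3)[:,:,::-1])
E
```

```text
(no output)
```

View pics/c5.png

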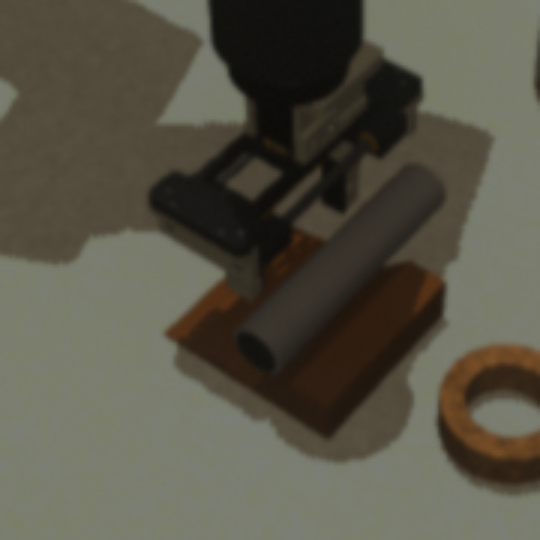

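The pipe has passed the lip and the contact force is zero. I retreat upward with the fingers closing, then measure.

Request:
{"api": "apply_moves", "payload": {
  "deltas": [
    {"fingers": 87,"delta_pos": [-25,0,-5],"angular": [0,0,0]},
    {"fingers": 87,"delta_pos": [-25,0,-50],"angular": [0,0,0]},
    {"fingers": 0,"delta_pos": [-25,0,-100],"angular": [0,0,0]},
    {"fingers": 0,"delta_pos": [-25,-50,-110],"angular": [0,0,0]},
    {"fingers": 0,"delta_pos": [-25,-90,-110],"angular": [0,0,0]},
    {"fingers": 0,"delta_pos": [-25,-90,-110],"angular": [0,0,0]}
  ]
}}

```text
clock: 9.0
tool_pos: [0.5742, 0.0653, 0.1353]
orientation: [-179.9, -0.2, -3.7]
force: [0.0, -0.6, 0.1]
opening: 0.0607
gripper_force: 0.0
```

```bash
python3 - <<'E'
from h import *
o=ctrl.get_obs();print(o["tool_pos"],o["joint_pos"].round(1),o["opening"])
a=ctrl.snapshot("scene");b=ctrl.snapshot("top")
print(ray("top",[[186,194]],0))
cv2.imwrite("pics/sc6.png",a[:,:,::-1]);cv2.imwrite("pics/tp6.png",b[:,:,::-1])
cv2.imwrite("pics/c6.png",np.hstack([cv2.resize(i,None,fx=2.6,fy=2.6) for i in (a[150:330,200:350],b[160:340,200:350])])[:,:,::-1])
E
```

```text
[0.57418808 0.06532072 0.13533599] [ 25.9  15.7 -19.1  -0.  -55.   60.5] 0.06071344203463768
[[0.65425293 0.23910286 0.        ]]
```

View pics/c6.png

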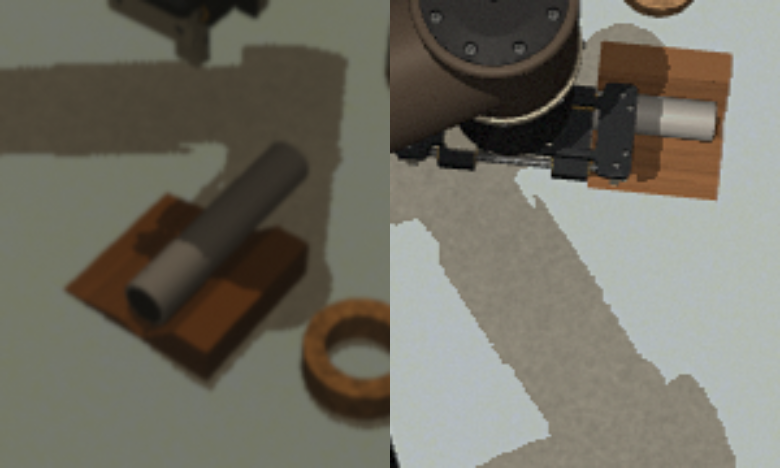

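The pipe is seated in the groove, off by about 35 mm towards +y: its −y end sits just inside the cradle face, at about pixel (325,206) in the top view. Next I turn the closed gripper 90° and push the +y end.

Request:
{"api": "apply_moves", "payload": {
  "deltas": [
    {"fingers": 0,"delta_pos": [20,-20,0],"angular": [0,0,8.5]},
    {"fingers": 0,"delta_pos": [40,-36,0],"angular": [0,0,17]},
    {"fingers": 0,"delta_pos": [66,-36,0],"angular": [0,0,25.5]},
    {"fingers": 0,"delta_pos": [66,-36,0],"angular": [0,0,34]},
    {"fingers": 0,"delta_pos": [66,-36,0],"angular": [0,0,42.5]},
    {"fingers": 0,"delta_pos": [66,-36,0],"angular": [0,0,51]},
    {"fingers": 0,"delta_pos": [66,-36,0],"angular": [0,0,59.5]},
    {"fingers": 0,"delta_pos": [66,-36,0],"angular": [0,0,68]},
    {"fingers": 0,"delta_pos": [66,-36,0],"angular": [0,0,76.5]},
    {"fingers": 0,"delta_pos": [66,-36,0],"angular": [0,0,85]}
  ]
}}

```text
clock: 10.1
tool_pos: [0.641, 0.0916, 0.1335]
orientation: [180.0, -0.0, -89.3]
force: [-0.2, -0.4, -1.1]
opening: 0.0001
gripper_force: 0.0
```

Request:
{"api": "apply_moves", "payload": {
  "deltas": [
    {"fingers": 0,"delta_pos": [0,0,0],"angular": [0,0,5]},
    {"fingers": 0,"delta_pos": [0,0,0],"angular": [0,0,5]}
  ]
}}

```text
clock: 10.3
tool_pos: [0.641, 0.0918, 0.1336]
orientation: [180.0, -0.0, -94.0]
force: [-0.6, -0.0, 0.4]
opening: 0.0003
gripper_force: 0.0
```

```bash
python3 - <<'E'
from h import *
o=ctrl.get_obs();p=o["tool_pos"];print(p,o["orientation"],o["opening"])
y=np.radians(-3.8);u=np.array([np.cos(y),np.sin(y)]);v=np.array([-u[1],u[0]])
s=np.array([.6313,-.068])
f=lambda q:((q[:2]-s)@u,(q[:2]-s)@v)
print("tcp",f(p))
print("end",f(ray("top",[[325,206.2]],.03)[0]))
# +y end from scene view: end visible at crop (290,165)/2.6
print("cradle",[f(q) for q in ray("top",[[281,176],[330,181]],.036)])
b=ctrl.snapshot("top");cv2.imwrite("pics/tp7.png",b[:,:,::-1])
a=ctrl.snapshot("scene");cv2.imwrite("pics/sc7.png",a[:,:,::-1])
E
```

```text
[0.64100283 0.09177565 0.13356748] [ 1.79958524e+02 -2.08100458e-02 -9.39747356e+01] 0.00025122013697822447
tcp (np.float64(-0.0009074557849955052), np.float64(0.16006741991336418))
end (np.float64(-0.00041576580342333623), np.float64(-0.05537185411555339))
cradle [(np.float64(0.06620853278241712), np.float64(0.0640685983715966)), (np.float64(0.06561446808365086), np.float64(-0.06246338804035096))]
```

Request:
{"api": "apply_moves", "payload": {
  "deltas": [
    {"fingers": 0,"delta_pos": [0,0,45],"angular": [0,0,0]},
    {"fingers": 0,"delta_pos": [0,0,85],"angular": [0,0,0]},
    {"fingers": 0,"delta_pos": [0,0,108],"angular": [0,0,0]},
    {"fingers": 0,"delta_pos": [0,0,117],"angular": [0,0,0]},
    {"fingers": 0,"delta_pos": [0,0,117],"angular": [0,0,0]},
    {"fingers": 0,"delta_pos": [4,0,117],"angular": [0,0,0]},
    {"fingers": 0,"delta_pos": [8,0,117],"angular": [0,0,0]},
    {"fingers": 0,"delta_pos": [12,0,117],"angular": [0,0,0]},
    {"fingers": 0,"delta_pos": [16,0,117],"angular": [0,0,0]},
    {"fingers": 0,"delta_pos": [20,0,117],"angular": [0,0,0]}
  ]
}}

```text
clock: 11.4
tool_pos: [0.6407, 0.0735, 0.018]
orientation: [-179.9, 0.1, -93.8]
force: [-0.9, 5.3, 2.4]
opening: 0.0005
gripper_force: 2.3
```

Request:
{"api": "apply_moves", "payload": {
  "deltas": [
    {"fingers": 0,"delta_pos": [3,0,0],"angular": [0,0,0]},
    {"fingers": 0,"delta_pos": [6,0,0],"angular": [0,0,0]},
    {"fingers": 0,"delta_pos": [9,0,0],"angular": [0,0,0]},
    {"fingers": 0,"delta_pos": [12,0,0],"angular": [0,0,0]},
    {"fingers": 0,"delta_pos": [15,0,0],"angular": [0,0,0]},
    {"fingers": 0,"delta_pos": [18,0,0],"angular": [0,0,0]},
    {"fingers": 0,"delta_pos": [21,0,0],"angular": [0,0,0]},
    {"fingers": 0,"delta_pos": [24,0,0],"angular": [0,0,0]},
    {"fingers": 0,"delta_pos": [27,0,0],"angular": [0,0,0]},
    {"fingers": 0,"delta_pos": [30,0,0],"angular": [0,0,0]}
  ]
}}

```text
clock: 12.4
tool_pos: [0.6379, 0.0428, 0.0169]
orientation: [180.0, -0.0, -93.8]
force: [1.4, 3.4, 1.1]
opening: 0.0006
gripper_force: 1.8
```

```bash
python3 - <<'E'
from h import *
o=ctrl.get_obs();p=o["tool_pos"];print(p,o["orientation"])
a=ctrl.snapshot("scene");b=ctrl.snapshot("top")
cv2.imwrite("pics/tp8.png",b[:,:,::-1])
cv2.imwrite("pics/c8.png",np.hstack([cv2.resize(i,None,fx=2.6,fy=2.6) for i in (a[150:330,200:350],b[160:340,200:350])])[:,:,::-1])
E
```

```text
[0.63785804 0.04277725 0.01687385] [ 1.79998157e+02 -4.06202366e-03 -9.38387916e+01]
```

View pics/c8.png

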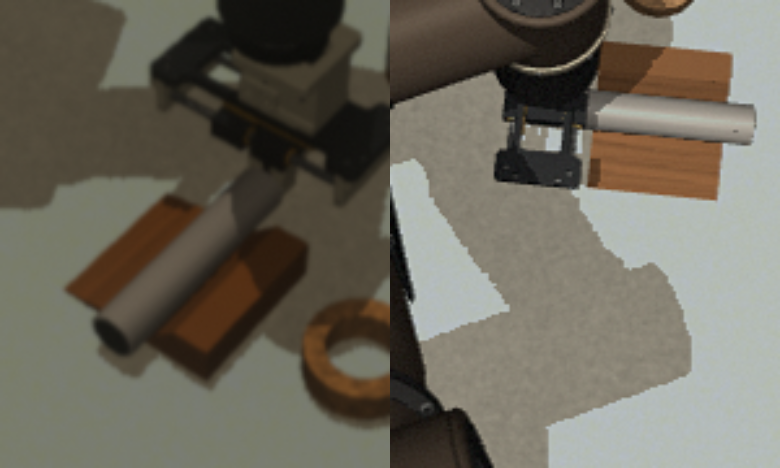

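The −y end now overhangs by about 30 mm (crop (755,124), cradle edge at about 724). I back off and verify both ends.

Request:
{"api": "apply_moves", "payload": {
  "deltas": [
    {"fingers": 0,"delta_pos": [-6,0,0],"angular": [0,0,0]},
    {"fingers": 0,"delta_pos": [-25,0,0],"angular": [0,0,0]},
    {"fingers": 0,"delta_pos": [-30,0,-50],"angular": [0,0,0]},
    {"fingers": 0,"delta_pos": [-30,0,-100],"angular": [0,0,0]},
    {"fingers": 0,"delta_pos": [-30,0,-150],"angular": [0,0,0]},
    {"fingers": 0,"delta_pos": [-30,0,-190],"angular": [0,0,0]},
    {"fingers": 0,"delta_pos": [-75,0,-190],"angular": [0,0,0]},
    {"fingers": 0,"delta_pos": [-120,0,-190],"angular": [0,0,0]},
    {"fingers": 0,"delta_pos": [-165,0,-190],"angular": [0,0,0]},
    {"fingers": 0,"delta_pos": [-165,0,-190],"angular": [0,0,0]}
  ]
}}

```text
clock: 13.5
tool_pos: [0.6482, 0.2132, 0.2059]
orientation: [179.9, -0.0, -93.6]
force: [0.7, -0.6, 0.0]
opening: 0.0002
gripper_force: 0.0
```

```bash
python3 - <<'E'
from h import *
b=ctrl.snapshot("top")[:,:,::-1].copy();cv2.imwrite("pics/tp9.png",b);a=ctrl.snapshot("scene")[:,:,::-1]
y=np.radians(-3.8);u=np.array([np.cos(y),np.sin(y)]);v=np.array([-u[1],u[0]]);s=np.array([.6313,-.068])
b0=cv2.imread("pics/top0.png")
m=cv2.absdiff(b,b0).sum(2)>40
m[:180]=0;m[232:]=0;m[:,:255]=0;m[:,350:]=0
c=big(cv2.morphologyEx(m.astype(np.uint8),cv2.MORPH_OPEN,np.ones((3,3))))
r=cv2.minAreaRect(c);print(r)
q=ray("top",cv2.boxPoints(r),.03)[:,:2]-s;print((q@np.c_[u,v]).round(4))
cv2.imwrite("pics/c9.png",np.hstack([cv2.resize(i,None,fx=2.6,fy=2.6) for i in (a[150:330,200:350],b[160:340,200:350])]))
E
```

```text
((302.0, 205.49998474121094), (93.99998474121094, 50.99999237060547), -0.0)
[[-0.0823  0.1158]
 [ 0.0505  0.1299]
 [ 0.0749 -0.1117]
 [-0.0584 -0.1207]]
```

View pics/c9.png

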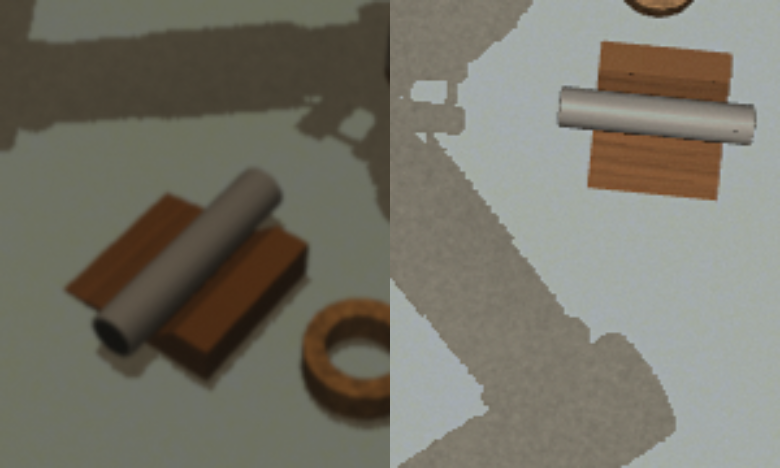

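```bash
python3 - <<'E'
from h import *
y=np.radians(-3.8);u=np.array([np.cos(y),np.sin(y)]);v=np.array([-u[1],u[0]]);s=np.array([.6313,-.068])
f=lambda a,z:((ray("top",a,z)[:,:2]-s)@np.c_[u,v]).round(4)
k=lambda x,yy:[200+(x-390)/2.6-.3,160+yy/2.6-.3]
print("pipe",f([k(558,107),k(755.5,124)],.028))
print("front",f([k(587,187),k(718,199)],0));print("back",f([k(601,42),k(733,54)],.036))
E
```

```text
pipe [[-0.0016  0.1004]
 [ 0.0009 -0.0947]]
front [[-0.0736  0.0641]
 [-0.0725 -0.0666]]
back [[ 0.0666  0.0645]
 [ 0.0674 -0.0665]]
```

Seated, but about 4 mm too far to +y. A 4 mm nudge fixes that by retracing the same path.

Request:
{"api": "apply_moves", "payload": {
  "deltas": [
    {"fingers": 0,"delta_pos": [50,0,0],"angular": [0,0,0]},
    {"fingers": 0,"delta_pos": [100,0,0],"angular": [0,0,0]},
    {"fingers": 0,"delta_pos": [140,0,0],"angular": [0,0,0]},
    {"fingers": 0,"delta_pos": [140,0,45],"angular": [0,0,0]},
    {"fingers": 0,"delta_pos": [140,0,90],"angular": [0,0,0]},
    {"fingers": 0,"delta_pos": [140,0,135],"angular": [0,0,0]},
    {"fingers": 0,"delta_pos": [140,0,175],"angular": [0,0,0]},
    {"fingers": 0,"delta_pos": [140,0,190],"angular": [0,0,0]},
    {"fingers": 0,"delta_pos": [145,0,190],"angular": [0,0,0]},
    {"fingers": 0,"delta_pos": [150,0,190],"angular": [0,0,0]}
  ]
}}

```text
clock: 14.6
tool_pos: [0.6399, 0.0578, 0.0184]
orientation: [-179.9, 0.0, -93.8]
force: [-0.4, -0.1, 0.3]
opening: 0.0004
gripper_force: 0.0
```

Request:
{"api": "apply_moves", "payload": {
  "deltas": [
    {"fingers": 0,"delta_pos": [4,0,0],"angular": [0,0,0]},
    {"fingers": 0,"delta_pos": [8,0,0],"angular": [0,0,0]},
    {"fingers": 0,"delta_pos": [11,0,0],"angular": [0,0,0]},
    {"fingers": 0,"delta_pos": [14,0,0],"angular": [0,0,0]},
    {"fingers": 0,"delta_pos": [17,0,0],"angular": [0,0,0]},
    {"fingers": 0,"delta_pos": [19,0,0],"angular": [0,0,0]},
    {"fingers": 0,"delta_pos": [19,0,0],"angular": [0,0,0]}
  ]
}}

```text
clock: 15.3
tool_pos: [0.638, 0.0394, 0.0172]
orientation: [-180.0, 0.0, -93.8]
force: [1.1, 3.0, 2.1]
opening: 0.0004
gripper_force: 1.2
```

Request:
{"api": "apply_moves", "payload": {
  "deltas": [
    {"fingers": 0,"delta_pos": [-6,0,0],"angular": [0,0,0]},
    {"fingers": 0,"delta_pos": [-25,0,0],"angular": [0,0,0]},
    {"fingers": 0,"delta_pos": [-30,0,-50],"angular": [0,0,0]},
    {"fingers": 0,"delta_pos": [-30,0,-100],"angular": [0,0,0]},
    {"fingers": 0,"delta_pos": [-30,0,-150],"angular": [0,0,0]},
    {"fingers": 0,"delta_pos": [-30,0,-190],"angular": [0,0,0]},
    {"fingers": 0,"delta_pos": [-75,0,-190],"angular": [0,0,0]},
    {"fingers": 0,"delta_pos": [-120,0,-190],"angular": [0,0,0]},
    {"fingers": 0,"delta_pos": [-165,0,-190],"angular": [0,0,0]},
    {"fingers": 0,"delta_pos": [-165,0,-190],"angular": [0,0,0]}
  ]
}}

```text
clock: 16.3
tool_pos: [0.6484, 0.2094, 0.2061]
orientation: [180.0, -0.0, -93.6]
force: [-0.2, -0.6, 0.6]
opening: 0.0003
gripper_force: 0.0
```

```bash
python3 - <<'E'
from h import *
b=ctrl.snapshot("top")[:,:,::-1].astype(int);o=cv2.imread("pics/tp9.png").astype(int);bg=np.array([136,140,134])
# pipe ends: greyscale profile along rows through each end, before and after
for n,i in(("old",o),("new",b)):
    print(n,i[198:205,258:272].mean((0,2)).round(),i[204:211,334:350].mean((0,2)).round())
E
```

```text
old [167. 167. 168. 168. 168. 166. 152. 115. 150. 149. 149. 149. 150. 149.] [147. 147. 146. 146. 147. 143. 119. 170. 168. 166. 166. 167. 168. 168.
 166. 166.]
new [168. 167. 169. 168. 167. 167. 168. 163. 109. 151. 151. 150. 150. 150.] [149. 148. 148. 148. 147. 147. 141. 106. 171. 168. 167. 167. 169. 168.
 167. 166.]
```

```bash
python3 -c "
from plant import ctrl
print(ctrl.close_job())"
```

```text
the job is handed in; nothing more can be done
None
```

The pipe is seated in the V groove and centred to within a few mm, the gripper is clear and the job was handed in at about 16 s; the one doubt is the first half of the ramp, where the finger forces fit either rolling or some sliding.

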